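# Roll the drive roller to its pick-up line and report it ready

## Task

Roll the orange drive roller along the mat onto the blue line by pushing its top sideways with the fingertips - it must truly roll, not be picked up or dragged - until it lies still and centred along the blue line, with the line showing past both its ends. Let go of it, then press the green button on the operator box fully down and release it; do not press the red one or disturb anything else.

Things in the scene. Friction and masses are not known exactly. Their poses are not given: they have to be found in the camera images.
- roller: orange roller lying on the mat, 36 mm in diameter, 110 mm long, plus a steel journal 12 mm thick, 12 mm long at each end; a white stripe along it shows how it turns. Origin at its centre, 18 mm above the mat; x along the roller, y and z turn with it (z up at the start). 0.25 to 0.5 kg. A fingertip pressed lightly on its top and moved sideways rolls it half as far as the fingertip goes
- plate: fixed plate with a light grey rubber mat on it, 190 x 350 mm, 15 mm high; origin under its centre on the table; lines and roller lie along its x (the roller within 0.08 rad), the roller rolls along its y. The mat resists rolling a little: a roller left alone stays where it is, and a slow one stops within a few mm
- blue_line: blue line across the mat: 174 mm long, 6 mm wide, flat (under 1 mm); origin at its middle on the mat's surface (15 mm above the table), x along the line. It lies 65 to 115 mm from the starting roller, on either side
- yellow_line: yellow line of the same form on the other side of the roller; not to be used
- green_button_top (a point): centre of the top face of the green push button, 32 mm in diameter, on the operator box; it faces up, 72 mm above the table, and moves 6 mm straight down against a spring (5 N fully down)
- green_button (a joint): travel of the green button: 0 up, 0.006 m fully down
- red_button_top (a point): centre of the top face of the red push button, alike, 80 mm from the green one; the two can be either way round
- red_button (a joint): travel of the red button: 0 up, 0.006 m fully down
- panel: fixed white operator box, 100 x 170 mm, 50 mm high, to the right of the plate, with the two buttons on its top; origin under its centre
- bearing: steel bearing ring, 26 mm across, 10 mm high, lying flat on one corner of the mat
- bush: brass flanged bush, 28 mm across, 28 mm high, standing on the opposite corner of the mat
- screwdriver: yellow-handled screwdriver, 190 mm long, lying near the robot; origin under its middle
- oil: white bottle with red cap, 52 mm across, 130 mm high, beyond the plate
- bin: open blue parts bin, 100 x 200 x 75 mm high, beyond the plate
- grease: grey jar with black cap, 60 mm across, 60 mm high, beyond the operator box
- wrench: steel wrench, 170 mm long, lying left of the plate; origin under its middle
There are look-alikes about, which are no part of the job. There is more than one size of the roller; the job needs the smaller.

How it is judged:
By the outcome, as a careful person would: the job done as asked, in the order asked, and still so for the second after the job is handed in, with the robot touching nothing.
It also fails if it takes over 64 s, if anything falls off the work surface, if the arm or the gripper's body presses on something with over 40 N, if the wrist force passes 120 N, or if a joint passes its speed limit or range.

## Robot

A 6-joint arm with a two-finger parallel gripper is mounted at the origin on the work surface. World frame = base frame: x ahead of the robot, y to its left, z up, the work surface at z = 0. Lengths are in m, angles in degrees, forces in N, time in s.
With the tool pointing down it reaches from about 0.35 to 0.875 m from the base axis. Payload 4.2 kg.
Tool frame: the origin (TCP) lies where the fingers leave the gripper's body, on its centre line; the fingertips stand 70 mm ahead of it and the grasp point (between the pads) lies 51 mm ahead of it; z points along the fingers, y is the direction in which the jaws open and shut (so a half turn about z gives the same grasp; the last joint's range is limited). The gripper opens to 87 mm and grips with 3 to 60 N. Pads are 19 mm wide; open, the fingers measure 117 mm over their backs; the gripper's body (75 mm by 190 mm) begins 51 mm behind the grasp point.
Start: joints at [83.171, 22.042, 0.453, 0, -68.411, -14.817], TCP at [0.231, 0.581, 0.292] pointing down, gripper open.
Joint ranges: [-179.83, 179.83], [-69.29, 118.12], [-61.27, 80.66], [-181.25, 117.63], [-171.15, -9.14], [-177.46, 177.46]. Speed limits (degrees/s): [159.86, 159.86, 180, 180, 180, 180].

## Interface

Orientations are given as a 3x3 rotation matrix whose columns are the frame's x, y, z axes.
In Python, from station import sense, capture, camera_model, finish_job gives the robot as it stands.
- The arm moves only by the shell command python3 -m inch 'ROWS'. ROWS is JSON, a list of rows, each an object with "hand": the closure, from 0 (fully open) to 1 (shut); "slide": the shift along the world's x, y, z in cm, a list of three; "yaw": the turn about the world's z in rad. A call has 1 to 10 rows; each row is the pose to reach, as a shift and turn from the pose commanded when the call began; what a row does not reach only later rows make up. A row lasts 1/8 s, in which the tool goes at most 62.5 mm and 10.7 degrees, less where a joint would pass 70% of its speed; a pose out of reach is approached as far as the arm can. A call with a gripper value outside its range is refused whole. The fingers move at their own pace and stop on an object; the grip force is fixed at half the most. Time passes only in rows, so rows that repeat a pose let the fingers close. It gives the time, the measured TCP pose, the force and the opening at its end, in the units of the state.
- sense(): the state, without advancing time (a new reading comes with each control period).
- capture(name): name is "side" or "top"; returns the picture (400x640x3 uint8, blue, green, red); there is no depth.
- camera_model(name): a dict with "mtx" (3x3 intrinsics, pixels), "xyz" and "orientation" of the camera in the world. Camera axes: x right, y up, looking along -z (the intrinsics and any distortion apply to the point x, -y, -z); pixel columns grow to the right and rows downward; lengths in m; the calibration is good to about 2 mm. A picture is of the moment at which its call begins. camera_model takes no time and is no camera call.
- finish_job(): hands the job in, once; it reports no verdict.
The state is a dict: "time_s": time; "joints": joint angles; "joint_velocities": joint speeds; "effort": joint torques, N m; "tcp_pos": TCP position; "ee_rot": TCP orientation; "wrist_force": force on the tool from outside, world axes, zero at the start; "moment": the same for the moment, N m; "gripper_width": opening from 0.0 (shut) to 1.0 (fully open).
Only numpy, scipy, OpenCV 4.12 (cv2) and the standard library are available. Lean on these libraries where they do the work, as an engineer would, in place of code of your own. Each camera call takes 0.05 s, during which the arm holds its last target. There are 200 camera calls.

## Working session

There is one attempt and no reset: what is moved stays moved. The work goes in short steps, Python scripts to look and compute and a shell command to move; the robot and the scene stay as the last step left them, time stands still between calls to the robot, and variables do not carry over. Pictures are saved under pics/ and viewed, about 8 in all and at most 12, crops included, and the job is handed in when it is done.

```bash
ls; mkdir -p pics
python3 - <<'E'
from station import *
import cv2
for n in("top","side"):
    cv2.imwrite(f"pics/{n}0.png",capture(n)); print(n,camera_model(n))
print(sense())
E
```

```text
pics
top {'mtx': array([[429.40999921,   0.        , 323.40336174],
       [  0.        , 429.40999921, 197.21493582],
       [  0.        ,   0.        ,   1.        ]]), 'xyz': array([0.36001328, 0.06353221, 1.18131671]), 'orientation': array([[-0.02465273,  0.98969282, -0.14106866],
       [-0.99955321, -0.02201698,  0.02021481],
       [ 0.01690054,  0.14150398,  0.98979341]])}
side {'mtx': array([[398.39626318,   0.        , 321.63842082],
       [  0.        , 398.39626318, 205.35211732],
       [  0.        ,   0.        ,   1.        ]]), 'xyz': array([ 0.04174349, -0.42905867,  0.73930426]), 'orientation': array([[ 0.68753014,  0.52264259, -0.50412996],
       [-0.72599124,  0.479949  , -0.49252988],
       [-0.01546042,  0.70462307,  0.70941335]])}
{'time_s': 0.1, 'joints': array([ 8.31683420e+01,  2.20862910e+01,  3.87724867e-01, -2.47986650e-02,
       -6.84107073e+01, -1.48165064e+01]), 'joint_velocities': array([-0.03601945, -0.11256022,  0.10538545,  0.07154271, -0.03509648,
       -0.04916889]), 'effort': array([ 1.23258571e-03, -3.91690743e+01,  1.87935555e+01,  4.23192054e+00,
        1.34764754e-02, -7.13417080e-05]), 'tcp_pos': array([0.23039898, 0.58055417, 0.29127167]), 'ee_rot': array([[ 9.29407829e-01, -3.69053782e-01, -6.26456855e-04],
       [-3.69054301e-01, -9.29406002e-01, -1.84573424e-03],
       [ 9.89424423e-05,  1.94663645e-03, -9.99998100e-01]]), 'wrist_force': array([ 0.45634904, -0.09566208,  0.70322843]), 'moment': array([ 0.00740693, -0.01586531,  0.02204945]), 'gripper_width': 1.0018118388985275}
```

View pics/top0.png

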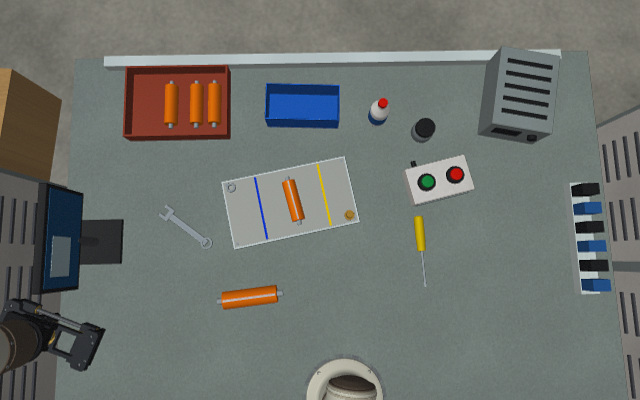

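View pics/side0.png

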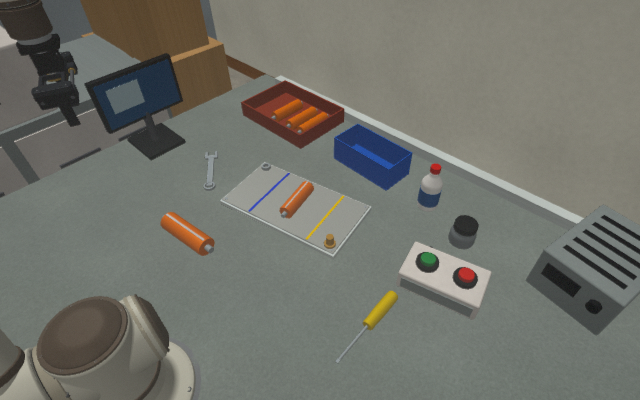

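The top view shows the orange roller on the mat at (293,200), with the blue line to its left (261,208) and the yellow line to its right (324,194). The green button is at (427,182) and the red at (456,174).

Roller candidates are the one on the mat (293,200), the bigger one on the table (250,297), and three in the red tray. The one on the mat fits: it is smaller and lies between the two lines. I'll confirm that in a crop.

```bash
cat > h.py <<'E'
from station import *
import cv2, numpy as np
def px(n,p,z):
    m=camera_model(n);d=np.linalg.inv(m["mtx"])@[p[0],p[1],1];d=m["orientation"]@(d*[1,-1,-1])
    return m["xyz"]+d*(z-m["xyz"][2])/d[2]
def crop(n,x0,y0,w,h,s,f):
    c=cv2.resize(capture(n)[y0:y0+h,x0:x0+w],None,fx=s,fy=s,interpolation=cv2.INTER_CUBIC)
    cv2.imwrite(f,c)
E
python3 - <<'E'
from h import *
crop("top",215,150,150,105,5,"pics/c1.png")
for k,p,z in [("green",(427,182),.072),("red",(456,174),.072),("table roller a",(221,299),.02),("b",(279,293),.02)]: print(k,px("top",p,z).round(4))
print("green side",px("side",(428,260),.072),"red side",px("side",(466,276),.072))
E
```

```text
green [ 0.5525 -0.233   0.072 ]
red [ 0.5723 -0.3113  0.072 ]
table roller a [0.2609 0.316  0.02  ]
b [0.2724 0.1635 0.02  ]
green side [ 0.54909641 -0.23725508  0.072     ] red side [ 0.56653593 -0.31437921  0.072     ]
```

View pics/c1.png

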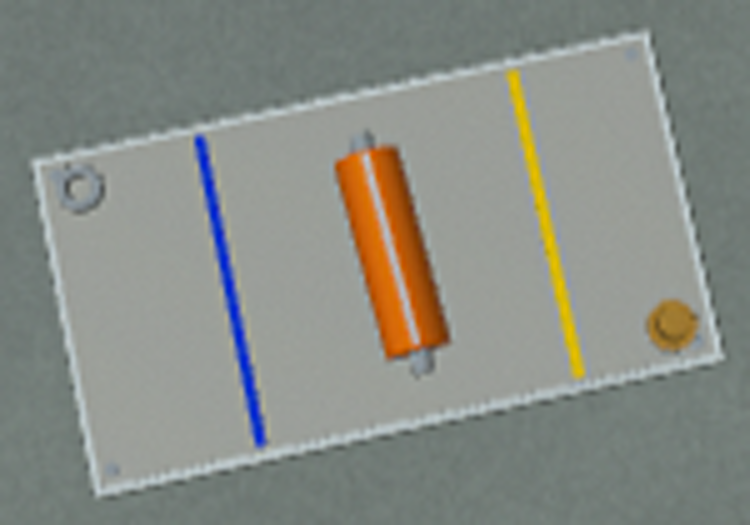

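Confirmed: the roller on the mat is the smaller one. The crop shows its journal ends at (362,131) and (425,376), and the blue line from (200,137) to (261,446).

```bash
cat >> h.py <<'E'
def axis(n,a,b,z):
    A,B=px(n,a,z),px(n,b,z);d=A-B;return (A+B)/2,np.arctan2(d[1],d[0]),np.hypot(d[0],d[1])
E
python3 - <<'E'
from h import *
f=lambda p:(215+(p[0]+.5)/5-.5,150+(p[1]+.5)/5-.5)
L=axis("top",f((200,137)),f((261,446)),.0155)
R=axis("top",f((362,131)),f((425,376)),.033)
print("line",L,"roller",R)
u=np.array([np.cos(L[1]),np.sin(L[1])]);n=np.array([-u[1],u[0]])
d=(L[0]-R[0])[:2];print("u",u,"n",n,"along",d@u,"across",d@n)
s=sense();y=s["ee_rot"][:,1];ya=np.arctan2(-y[1],-y[0]);print("tool yaw",ya,"turn",R[1]-ya, L[1]-ya,"delta xy cm",100*(R[0]-s["tcp_pos"]))
E
```

```text
line (array([0.50140351, 0.21154894, 0.0155    ]), np.float64(0.18842800540533836), np.float64(0.1734703197731013)) roller (array([0.51761052, 0.12155602, 0.033     ]), np.float64(0.23403144205660328), np.float64(0.13781106644175412))
u [0.98229991 0.18731496] n [-0.18731496  0.98229991] along 0.0009368738845248944 across 0.09143585109886691
tool yaw 1.1928834000622675 turn -0.9588519580056641 -1.004455394656929 delta xy cm [ 28.71986019 -45.90591664 -25.84240318]
```

```bash
python3 -m inch '[{"hand":0.31,"slide":[1,-6,0],"yaw":0},{"hand":0.31,"slide":[2,-12,0],"yaw":-0.1},{"hand":0.31,"slide":[4,-18,0],"yaw":-0.2},{"hand":0.31,"slide":[7,-23,0],"yaw":-0.35},{"hand":0.31,"slide":[11,-27,0],"yaw":-0.5},{"hand":0.31,"slide":[15,-31,0],"yaw":-0.65},{"hand":0.31,"slide":[19,-35,0],"yaw":-0.8},{"hand":0.31,"slide":[23,-39,-2],"yaw":-0.959},{"hand":0.31,"slide":[27,-43,-5],"yaw":-0.959},{"hand":0.31,"slide":[28.85,-46.5,-10],"yaw":-0.959}]'
python3 -m inch '[{"hand":0.31,"slide":[0,0,0],"yaw":0},{"hand":0.31,"slide":[0,0,0],"yaw":0},{"hand":0.31,"slide":[0,0,0],"yaw":0}]'
python3 - <<'E'
from h import *
s=sense();print(s["time_s"],s["tcp_pos"],s["ee_rot"][:,1],s["gripper_width"],s["wrist_force"])
crop("side",220,120,180,140,4,"pics/c2.png")
E
```

```text
time_s: 1.4
tcp_pos: [0.5208, 0.1163, 0.1945]
ee_rot: [[0.231, -0.973, 0.004], [-0.973, -0.231, 0.002], [-0.001, -0.005, -1.0]]
wrist_force: [0.9, 0.1, -0.6]
gripper_width: 0.69
time_s: 1.78
tcp_pos: [0.5187, 0.1186, 0.196]
ee_rot: [[0.234, -0.972, 0.003], [-0.972, -0.234, 0.002], [-0.001, -0.003, -1.0]]
wrist_force: [-0.2, -0.4, 1.7]
gripper_width: 0.691
1.775 [0.51865365 0.11864497 0.1959916 ] [-0.97232255 -0.23361712 -0.00344897] 0.6912220533444579 [-0.224945   -0.40950891  1.72396764]
```

View pics/c2.png

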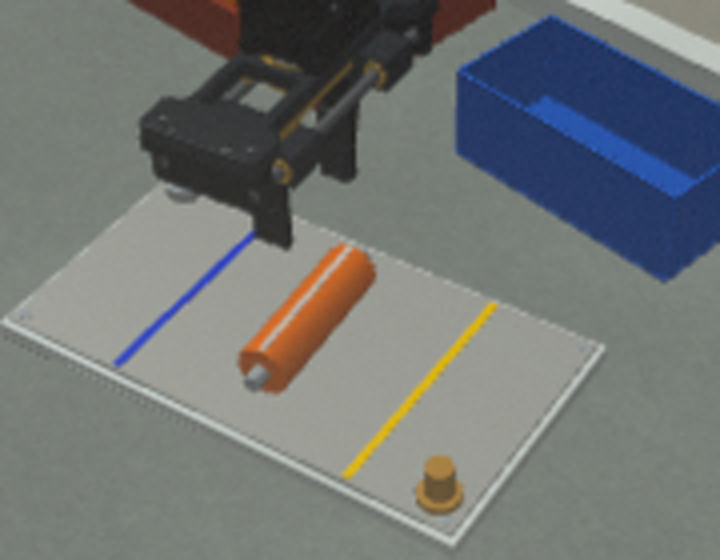

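The side crop shows the fingers above the roller, with the jaws along its axis, and nothing has been disturbed. I'll descend in small steps.

```bash
python3 -m inch '[{"hand":0.31,"slide":[0,-0.2,-3],"yaw":0},{"hand":0.31,"slide":[0,-0.2,-5.5],"yaw":0},{"hand":0.31,"slide":[0,-0.2,-6.6],"yaw":0},{"hand":0.31,"slide":[0,-0.2,-6.6],"yaw":0},{"hand":0.31,"slide":[0,-0.2,-6.6],"yaw":0}]'; python3 -m inch '[{"hand":0.31,"slide":[0,0,-0.2],"yaw":0},{"hand":0.31,"slide":[0,0,-0.2],"yaw":0}]'
```

```text
time_s: 2.45
tcp_pos: [0.5189, 0.116, 0.1295]
ee_rot: [[0.233, -0.973, 0.002], [-0.973, -0.233, 0.001], [-0.0, -0.002, -1.0]]
wrist_force: [0.1, -0.3, 0.0]
gripper_width: 0.69
time_s: 2.7
tcp_pos: [0.5183, 0.1154, 0.1267]
ee_rot: [[0.232, -0.973, 0.001], [-0.973, -0.232, 0.0], [-0.0, -0.001, -1.0]]
wrist_force: [-0.3, -0.2, 0.5]
gripper_width: 0.691
```

```bash
python3 -m inch '[{"hand":0.31,"slide":[0,0,-0.3],"yaw":0},{"hand":0.31,"slide":[0,0,-0.3],"yaw":0},{"hand":0.31,"slide":[0,0,-0.3],"yaw":0}]'; python3 -m inch '[{"hand":0.31,"slide":[0,0,-0.2],"yaw":0},{"hand":0.31,"slide":[0,0,-0.2],"yaw":0},{"hand":0.31,"slide":[0,0,-0.2],"yaw":0}]'
```

```text
time_s: 3.08
tcp_pos: [0.5182, 0.1153, 0.1233]
ee_rot: [[0.232, -0.973, -0.0], [-0.973, -0.232, -0.0], [0.0, 0.0, -1.0]]
wrist_force: [-0.4, -0.3, 0.7]
gripper_width: 0.691
time_s: 3.45
tcp_pos: [0.5182, 0.1153, 0.1213]
ee_rot: [[0.232, -0.973, -0.0], [-0.973, -0.232, -0.0], [0.0, 0.0, -1.0]]
wrist_force: [0.9, -0.4, 0.4]
gripper_width: 0.69
```

```bash
python3 -m inch '[{"hand":0.31,"slide":[0,0,-0.1],"yaw":0},{"hand":0.31,"slide":[0,0,-0.1],"yaw":0}]'; python3 -m inch '[{"hand":0.31,"slide":[0,0,-0.1],"yaw":0},{"hand":0.31,"slide":[0,0,-0.1],"yaw":0}]'
```

```text
time_s: 3.7
tcp_pos: [0.5183, 0.1153, 0.121]
ee_rot: [[0.232, -0.973, 0.0], [-0.973, -0.232, -0.0], [0.0, -0.0, -1.0]]
wrist_force: [-1.4, -1.1, 4.6]
gripper_width: 0.691
time_s: 3.95
tcp_pos: [0.5183, 0.1152, 0.1208]
ee_rot: [[0.233, -0.973, 0.0], [-0.973, -0.233, -0.0], [0.001, -0.0, -1.0]]
wrist_force: [-2.2, -1.7, 9.8]
gripper_width: 0.688
```

```bash
python3 -m inch '[{"hand":0.31,"slide":[-0.07,0.3,0],"yaw":-0.005},{"hand":0.31,"slide":[-0.14,0.6,0],"yaw":-0.01},{"hand":0.31,"slide":[-0.21,0.95,0],"yaw":-0.015},{"hand":0.31,"slide":[-0.28,1.3,0],"yaw":-0.02},{"hand":0.31,"slide":[-0.36,1.65,0],"yaw":-0.027},{"hand":0.31,"slide":[-0.44,2.0,0],"yaw":-0.034},{"hand":0.31,"slide":[-0.52,2.35,0],"yaw":-0.04},{"hand":0.31,"slide":[-0.58,2.6,0],"yaw":-0.045},{"hand":0.31,"slide":[-0.6,2.7,0],"yaw":-0.045},{"hand":0.31,"slide":[-0.6,2.7,0],"yaw":-0.045}]'
python3 -m inch '[{"hand":0.31,"slide":[0,0,0.4],"yaw":0},{"hand":0.31,"slide":[0,0,1.5],"yaw":0},{"hand":0.31,"slide":[0.2,-1,1.5],"yaw":0},{"hand":0.31,"slide":[0.6,-3.5,1.5],"yaw":0},{"hand":0.31,"slide":[0.9,-6,1.5],"yaw":0},{"hand":0.31,"slide":[0.9,-6,1.5],"yaw":0}]'
python3 - <<'E'
from h import *
crop("side",220,120,180,140,4,"pics/c3.png")
E
```

```text
time_s: 5.2
tcp_pos: [0.5124, 0.1425, 0.1209]
ee_rot: [[0.19, -0.982, 0.001], [-0.982, -0.19, -0.0], [0.001, -0.001, -1.0]]
wrist_force: [-2.8, 0.1, 10.1]
gripper_width: 0.695
time_s: 5.95
tcp_pos: [0.521, 0.0806, 0.134]
ee_rot: [[0.185, -0.983, -0.001], [-0.983, -0.185, -0.0], [0.0, 0.001, -1.0]]
wrist_force: [-0.3, 0.6, 0.0]
gripper_width: 0.685
```

View pics/c3.png

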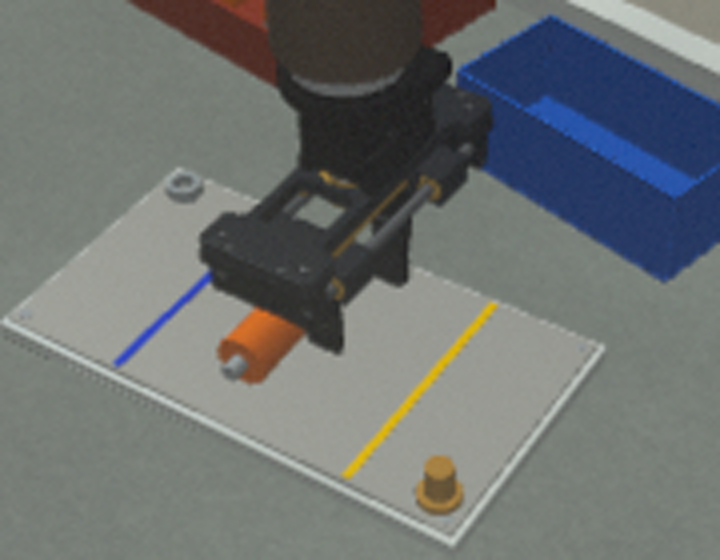

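The roller rolled toward the blue line: its near journal moved from (257,376) to (234,366) and the stripe turned over. I'll repeat the strokes, 14 mm of roll each.

```bash
python3 -m inch '[{"hand":0.31,"slide":[-0.64,4.62,0],"yaw":0},{"hand":0.31,"slide":[-0.64,4.62,0],"yaw":0},{"hand":0.31,"slide":[-0.64,4.62,-0.8],"yaw":0},{"hand":0.31,"slide":[-0.64,4.62,-1.4],"yaw":0},{"hand":0.31,"slide":[-0.64,4.62,-1.5],"yaw":0},{"hand":0.31,"slide":[-0.64,4.62,-1.5],"yaw":0}]'
python3 -m inch '[{"hand":0.31,"slide":[-0.04,0.2,0],"yaw":0},{"hand":0.31,"slide":[-0.12,0.6,0],"yaw":0},{"hand":0.31,"slide":[-0.21,1.1,0],"yaw":0},{"hand":0.31,"slide":[-0.31,1.6,0],"yaw":0},{"hand":0.31,"slide":[-0.4,2.1,0],"yaw":0},{"hand":0.31,"slide":[-0.48,2.5,0],"yaw":0},{"hand":0.31,"slide":[-0.52,2.75,0],"yaw":0},{"hand":0.31,"slide":[-0.52,2.75,0],"yaw":0},{"hand":0.31,"slide":[-0.52,2.75,0],"yaw":0}]'
python3 -m inch '[{"hand":0.31,"slide":[0,0,0.5],"yaw":0},{"hand":0.31,"slide":[0,0,1.2],"yaw":0},{"hand":0.31,"slide":[0.26,-1.38,1.2],"yaw":0},{"hand":0.31,"slide":[0.26,-1.38,1.2],"yaw":0},{"hand":0.31,"slide":[0.26,-1.38,0.6],"yaw":0},{"hand":0.31,"slide":[0.26,-1.38,0.1],"yaw":0},{"hand":0.31,"slide":[0.26,-1.38,0],"yaw":0},{"hand":0.31,"slide":[0.26,-1.38,0],"yaw":0}]'
python3 -m inch '[{"hand":0.31,"slide":[-0.04,0.2,0],"yaw":0},{"hand":0.31,"slide":[-0.12,0.6,0],"yaw":0},{"hand":0.31,"slide":[-0.21,1.1,0],"yaw":0},{"hand":0.31,"slide":[-0.31,1.6,0],"yaw":0},{"hand":0.31,"slide":[-0.4,2.1,0],"yaw":0},{"hand":0.31,"slide":[-0.48,2.5,0],"yaw":0},{"hand":0.31,"slide":[-0.52,2.75,0],"yaw":0},{"hand":0.31,"slide":[-0.52,2.75,0],"yaw":0},{"hand":0.31,"slide":[-0.52,2.75,0],"yaw":0}]'
python3 -m inch '[{"hand":0.31,"slide":[0,0,0.5],"yaw":0},{"hand":0.31,"slide":[0,0,1.5],"yaw":0},{"hand":0.31,"slide":[0.6,-3,4],"yaw":0},{"hand":0.31,"slide":[1.6,-8,6],"yaw":0},{"hand":0.31,"slide":[2.2,-12,6],"yaw":0},{"hand":0.31,"slide":[2.2,-12,6],"yaw":0}]'
python3 - <<'E'
from h import *
crop("top",215,150,150,105,5,"pics/c4.png")
E
```

```text
time_s: 6.75
tcp_pos: [0.5147, 0.1275, 0.1207]
ee_rot: [[0.188, -0.982, -0.001], [-0.982, -0.188, -0.001], [0.001, 0.001, -1.0]]
wrist_force: [-3.4, -1.7, 12.5]
gripper_width: 0.695
time_s: 7.88
tcp_pos: [0.5089, 0.1549, 0.1208]
ee_rot: [[0.187, -0.982, -0.002], [-0.982, -0.187, -0.002], [0.001, 0.002, -1.0]]
wrist_force: [-6.8, -0.7, 15.0]
gripper_width: 0.69
time_s: 8.88
tcp_pos: [0.5122, 0.1422, 0.1207]
ee_rot: [[0.189, -0.982, -0.0], [-0.982, -0.189, -0.001], [0.001, 0.0, -1.0]]
wrist_force: [-4.4, -2.1, 12.7]
gripper_width: 0.691
time_s: 10.0
tcp_pos: [0.5064, 0.1697, 0.1208]
ee_rot: [[0.189, -0.982, -0.001], [-0.982, -0.189, -0.001], [0.001, 0.001, -1.0]]
wrist_force: [-5.3, -0.1, 14.3]
gripper_width: 0.689
time_s: 10.75
tcp_pos: [0.5291, 0.0476, 0.1796]
ee_rot: [[0.184, -0.983, 0.0], [-0.983, -0.184, 0.0], [-0.0, -0.0, -1.0]]
wrist_force: [-0.7, -0.8, 0.8]
gripper_width: 0.69
```

View pics/c4.png

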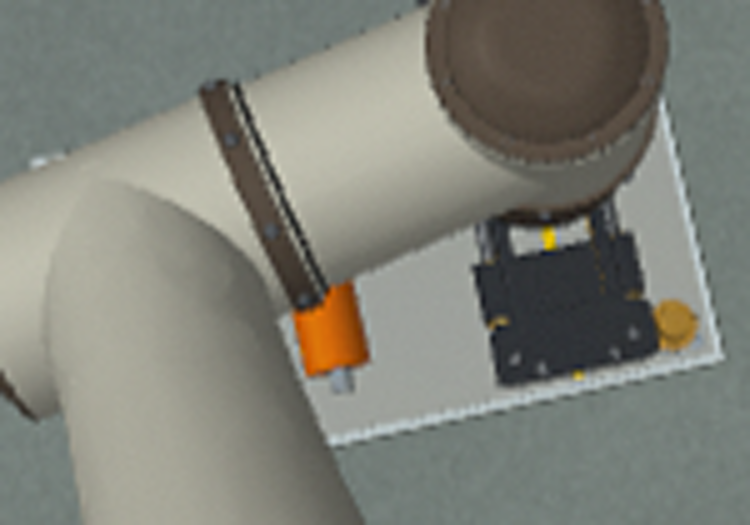

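The arm hides most of the roller in the top view; only its lower end shows, at (342,380). I'll use the side view instead.

Run:
```python
from h import *
crop("side",215,150,130,100,6,"pics/c5.png")
```

```text
(no output)
```

View pics/c5.png

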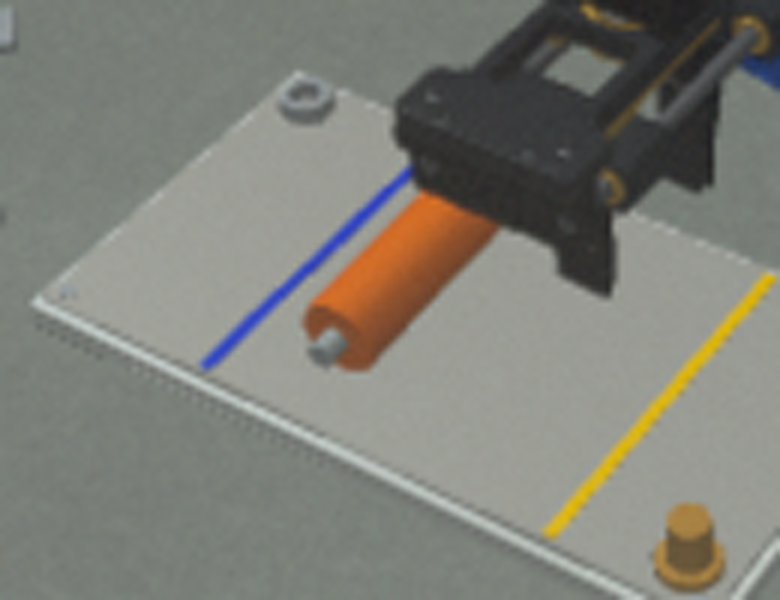

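Run:
```python
from h import *
f=lambda p:(215+(p[0]+.5)/5-.5,150+(p[1]+.5)/5-.5)
g=lambda p:(215+(p[0]+.5)/6-.5,150+(p[1]+.5)/6-.5)
L,a,_=axis("top",f((200,137)),f((261,446)),.0155)
u=np.array([np.cos(a),np.sin(a)]);n=np.array([-u[1],u[0]])
def rel(p):d=(p-L)[:2];return (d@u*1e3).round(1),(d@n*1e3).round(1)
print("tip top",rel(px("top",f((342,391)),.033)),"tip side",rel(px("side",g((318,352)),.033)),"line end side",rel(px("side",g((206,366)),.0155)),"line end top",rel(px("top",f((261,446)),.0155)))
print("old tip top",rel(px("top",f((425,376)),.033)))
```

```text
tip top (np.float64(-68.3), np.float64(-49.6)) tip side (np.float64(-66.0), np.float64(-46.6)) line end side (np.float64(-85.1), np.float64(1.0)) line end top (np.float64(-86.7), np.float64(-0.0))
old tip top (np.float64(-69.8), np.float64(-94.6))
```

The side crop shows the roller parallel to the blue line, lengthwise within about 1 mm and about 48 mm short. Three more strokes, then I'll look again.

```bash
python3 -m inch '[{"hand":0.31,"slide":[-1,5.5,-2],"yaw":0},{"hand":0.31,"slide":[-1.96,10.72,-4],"yaw":0},{"hand":0.31,"slide":[-1.96,10.72,-4.5],"yaw":0},{"hand":0.31,"slide":[-1.96,10.72,-5.3],"yaw":0},{"hand":0.31,"slide":[-1.96,10.72,-5.9],"yaw":0},{"hand":0.31,"slide":[-1.96,10.72,-6],"yaw":0},{"hand":0.31,"slide":[-1.96,10.72,-6],"yaw":0}]'
python3 -m inch '[{"hand":0.31,"slide":[-0.04,0.2,0],"yaw":0},{"hand":0.31,"slide":[-0.12,0.6,0],"yaw":-0.002},{"hand":0.31,"slide":[-0.21,1.1,0],"yaw":-0.004},{"hand":0.31,"slide":[-0.31,1.6,0],"yaw":-0.006},{"hand":0.31,"slide":[-0.4,2.1,0],"yaw":-0.008},{"hand":0.31,"slide":[-0.48,2.5,0],"yaw":-0.01},{"hand":0.31,"slide":[-0.52,2.75,0],"yaw":-0.01},{"hand":0.31,"slide":[-0.52,2.75,0],"yaw":-0.01},{"hand":0.31,"slide":[-0.52,2.75,0],"yaw":-0.01}]'
python3 -m inch '[{"hand":0.31,"slide":[0,0,0.5],"yaw":0},{"hand":0.31,"slide":[0,0,1.2],"yaw":0},{"hand":0.31,"slide":[0.26,-1.38,1.2],"yaw":0},{"hand":0.31,"slide":[0.26,-1.38,1.2],"yaw":0},{"hand":0.31,"slide":[0.26,-1.38,0.6],"yaw":0},{"hand":0.31,"slide":[0.26,-1.38,0.1],"yaw":0},{"hand":0.31,"slide":[0.26,-1.38,0],"yaw":0},{"hand":0.31,"slide":[0.26,-1.38,0],"yaw":0}]'
python3 -m inch '[{"hand":0.31,"slide":[-0.04,0.2,0],"yaw":0},{"hand":0.31,"slide":[-0.12,0.6,0],"yaw":0},{"hand":0.31,"slide":[-0.21,1.1,0],"yaw":0},{"hand":0.31,"slide":[-0.31,1.6,0],"yaw":0},{"hand":0.31,"slide":[-0.4,2.1,0],"yaw":0},{"hand":0.31,"slide":[-0.48,2.5,0],"yaw":0},{"hand":0.31,"slide":[-0.52,2.75,0],"yaw":0},{"hand":0.31,"slide":[-0.52,2.75,0],"yaw":0},{"hand":0.31,"slide":[-0.52,2.75,0],"yaw":0}]'
python3 -m inch '[{"hand":0.31,"slide":[0,0,0.5],"yaw":0},{"hand":0.31,"slide":[0,0,1.2],"yaw":0},{"hand":0.31,"slide":[0.26,-1.38,1.2],"yaw":0},{"hand":0.31,"slide":[0.26,-1.38,1.2],"yaw":0},{"hand":0.31,"slide":[0.26,-1.38,0.6],"yaw":0},{"hand":0.31,"slide":[0.26,-1.38,0.1],"yaw":0},{"hand":0.31,"slide":[0.26,-1.38,0],"yaw":0},{"hand":0.31,"slide":[0.26,-1.38,0],"yaw":0}]'
python3 -m inch '[{"hand":0.31,"slide":[-0.04,0.2,0],"yaw":0},{"hand":0.31,"slide":[-0.12,0.6,0],"yaw":0},{"hand":0.31,"slide":[-0.21,1.1,0],"yaw":0},{"hand":0.31,"slide":[-0.31,1.6,0],"yaw":0},{"hand":0.31,"slide":[-0.4,2.1,0],"yaw":0},{"hand":0.31,"slide":[-0.48,2.5,0],"yaw":0},{"hand":0.31,"slide":[-0.52,2.75,0],"yaw":0},{"hand":0.31,"slide":[-0.52,2.75,0],"yaw":0},{"hand":0.31,"slide":[-0.52,2.75,0],"yaw":0}]'
python3 -m inch '[{"hand":0.31,"slide":[0,0,0.5],"yaw":0},{"hand":0.31,"slide":[0,0,1.5],"yaw":0},{"hand":0.31,"slide":[0.6,-3,4],"yaw":0},{"hand":0.31,"slide":[1.6,-8,6],"yaw":0},{"hand":0.31,"slide":[2.6,-14,6],"yaw":0},{"hand":0.31,"slide":[3,-16,6],"yaw":0},{"hand":0.31,"slide":[3,-16,6],"yaw":0}]'
python3 - <<'E'
from h import *
crop("side",215,150,130,100,6,"pics/c6.png")
cv2.imwrite("pics/t6.png",capture("top"))
E
```

```text
time_s: 11.72
tcp_pos: [0.5096, 0.1559, 0.1209]
ee_rot: [[0.187, -0.982, 0.0], [-0.982, -0.187, -0.0], [0.0, -0.0, -1.0]]
wrist_force: [-3.7, -0.9, 9.1]
gripper_width: 0.688
time_s: 12.85
tcp_pos: [0.504, 0.1832, 0.1209]
ee_rot: [[0.178, -0.984, -0.001], [-0.984, -0.178, -0.001], [0.001, 0.001, -1.0]]
wrist_force: [-5.2, -1.0, 9.8]
gripper_width: 0.685
time_s: 13.85
tcp_pos: [0.5067, 0.1707, 0.1208]
ee_rot: [[0.179, -0.984, -0.0], [-0.984, -0.179, -0.001], [0.001, 0.0, -1.0]]
wrist_force: [-5.4, -1.1, 14.0]
gripper_width: 0.693
time_s: 14.98
tcp_pos: [0.5011, 0.1982, 0.1208]
ee_rot: [[0.179, -0.984, -0.001], [-0.984, -0.179, -0.001], [0.001, 0.001, -1.0]]
wrist_force: [-6.1, -0.9, 13.9]
gripper_width: 0.686
time_s: 15.98
tcp_pos: [0.5042, 0.1843, 0.1208]
ee_rot: [[0.179, -0.984, -0.0], [-0.984, -0.179, -0.001], [0.001, 0.0, -1.0]]
wrist_force: [-4.0, -0.7, 14.0]
gripper_width: 0.696
time_s: 17.1
tcp_pos: [0.4985, 0.2119, 0.1208]
ee_rot: [[0.179, -0.984, -0.001], [-0.984, -0.179, -0.001], [0.001, 0.001, -1.0]]
wrist_force: [-5.0, -0.6, 13.1]
gripper_width: 0.689
time_s: 17.98
tcp_pos: [0.5292, 0.0505, 0.1794]
ee_rot: [[0.175, -0.985, -0.0], [-0.985, -0.175, -0.0], [0.0, 0.0, -1.0]]
wrist_force: [-0.2, 0.2, 0.2]
gripper_width: 0.69
```

View pics/c6.png

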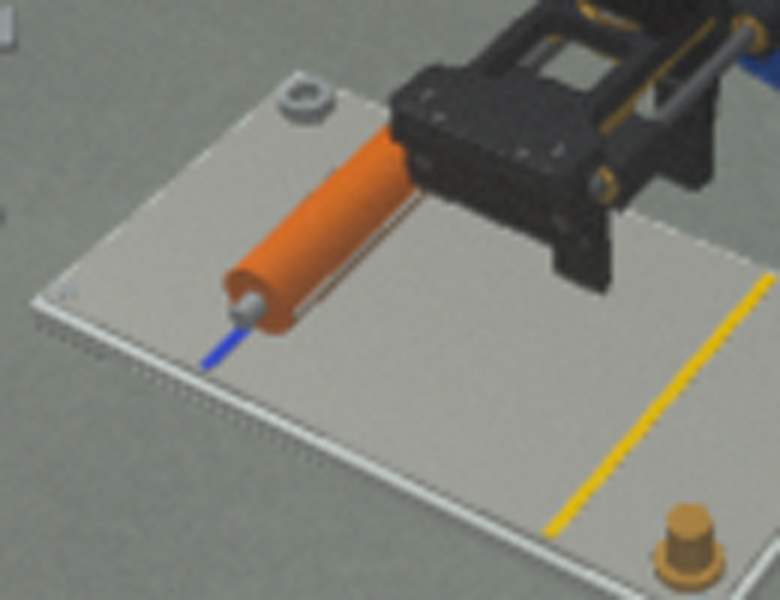

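The roller is just short of the line, with its journal tip at about (240,314). I'll move the arm clear toward the panel for an unobstructed look.

```bash
python3 -m inch '[{"hand":0.31,"slide":[0,-6,1],"yaw":0},{"hand":0.31,"slide":[0,-12,2],"yaw":0},{"hand":0.31,"slide":[0,-18,3],"yaw":0},{"hand":0.31,"slide":[0.5,-23,3],"yaw":0},{"hand":0.31,"slide":[1,-27,3],"yaw":0},{"hand":0.31,"slide":[1,-28,3],"yaw":0},{"hand":0.31,"slide":[1,-28,3],"yaw":0}]'
python3 - <<'E'
from h import *
a=cv2.resize(capture("top")[160:245,215:315],None,fx=5,fy=5,interpolation=cv2.INTER_CUBIC)
b=cv2.resize(capture("side")[150:235,215:315],None,fx=5,fy=5,interpolation=cv2.INTER_CUBIC)
cv2.imwrite("pics/c7.png",cv2.resize(np.hstack([a[:,:400],b[:,:400]]),None,fx=1,fy=1))
E
```

```text
time_s: 18.95
tcp_pos: [0.5391, -0.2275, 0.2089]
ee_rot: [[0.178, -0.984, -0.001], [-0.984, -0.178, 0.0], [-0.001, 0.001, -1.0]]
wrist_force: [-0.7, -0.2, 0.1]
gripper_width: 0.693
```

View pics/c7.png

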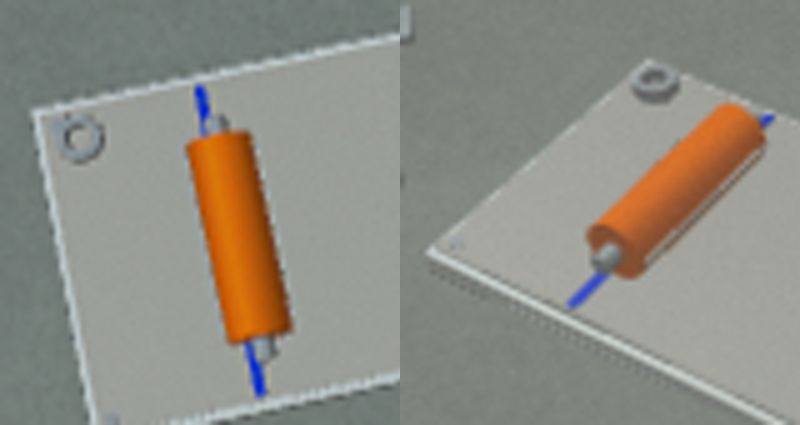

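Run:
```python
from h import *
f=lambda p:(215+(p[0]+.5)/5-.5,160+(p[1]+.5)/5-.5)
s=lambda p:(215+(p[0]-400+.5)/5-.5,150+(p[1]+.5)/5-.5)
L,a,_=axis("top",f((200,87)),f((261,396)),.0155)
u=np.array([np.cos(a),np.sin(a)]);n=np.array([-u[1],u[0]])
def rel(p):d=(p-L)[:2];return (d@u*1e3).round(1),(d@n*1e3).round(1)
for k,p,z in [("tipA",(217,115),.033),("tipB",(266,359),.033),("orange TL",(188,145),.033),("TR",(249,132),.033),("BL",(229,343),.033),("BR",(291,330),.033)]: print(k,rel(px("top",f(p),z)))
R,b,_=axis("top",f((217,115)),f((266,359)),.033);print("yaw err",b-a)
print("side tip",rel(px("side",s((600,263)),.033)),"line end",rel(px("side",s((572,306)),.0155)),"far line end",rel(px("side",s((772,117)),.0155)))
```

```text
tipA (np.float64(65.9), np.float64(-7.8))
tipB (np.float64(-69.2), np.float64(-8.2))
orange TL (np.float64(53.0), np.float64(10.6))
TR (np.float64(53.1), np.float64(-23.0))
BL (np.float64(-56.7), np.float64(9.4))
BR (np.float64(-56.8), np.float64(-24.2))
yaw err 0.0025000444434341573
side tip (np.float64(-66.4), np.float64(-5.3)) line end (np.float64(-85.6), np.float64(0.3)) far line end (np.float64(87.1), np.float64(0.2))
```

The roller is parallel to the line within about 0.005 rad, about 6.5 mm short across it, and within 2 mm lengthwise. The final stroke moves the fingertips 13 mm.

```bash
python3 -m inch '[{"hand":0.31,"slide":[-0.5,6,0],"yaw":0},{"hand":0.31,"slide":[-1,12,0],"yaw":0},{"hand":0.31,"slide":[-1.5,18,0],"yaw":0},{"hand":0.31,"slide":[-2,24,0],"yaw":0},{"hand":0.31,"slide":[-2.5,30,-1],"yaw":0},{"hand":0.31,"slide":[-3,36,-2],"yaw":0},{"hand":0.31,"slide":[-3.5,41,-4],"yaw":0},{"hand":0.31,"slide":[-3.7,42.98,-6],"yaw":0},{"hand":0.31,"slide":[-3.7,42.98,-7.5],"yaw":0},{"hand":0.31,"slide":[-3.7,42.98,-7.8],"yaw":0}]'
python3 -m inch '[{"hand":0.31,"slide":[0,0,-0.5],"yaw":0},{"hand":0.31,"slide":[0,0,-1.1],"yaw":0},{"hand":0.31,"slide":[0,0,-1.2],"yaw":0},{"hand":0.31,"slide":[0,0,-1.2],"yaw":0}]'
python3 -m inch '[{"hand":0.31,"slide":[-0.03,0.15,0],"yaw":0},{"hand":0.31,"slide":[-0.08,0.4,0],"yaw":0},{"hand":0.31,"slide":[-0.13,0.7,0],"yaw":-0.002},{"hand":0.31,"slide":[-0.19,1.0,0],"yaw":-0.004},{"hand":0.31,"slide":[-0.23,1.2,0],"yaw":-0.004},{"hand":0.31,"slide":[-0.25,1.3,0],"yaw":-0.004},{"hand":0.31,"slide":[-0.25,1.3,0],"yaw":-0.004},{"hand":0.31,"slide":[-0.25,1.3,0],"yaw":-0.004}]'
python3 -m inch '[{"hand":0.31,"slide":[0,0,0.4],"yaw":0},{"hand":0.31,"slide":[0,0,1.5],"yaw":0},{"hand":0.31,"slide":[0.2,-2,5],"yaw":0},{"hand":0.31,"slide":[0.5,-8,7],"yaw":0},{"hand":0.5,"slide":[1,-14,9],"yaw":0},{"hand":0.7,"slide":[1.5,-20,9],"yaw":0},{"hand":1,"slide":[2,-26,9],"yaw":0},{"hand":1,"slide":[3,-32,9],"yaw":0},{"hand":1,"slide":[4,-38,9],"yaw":0},{"hand":1,"slide":[4.5,-43,9],"yaw":0}]'
python3 -m inch '[{"hand":1,"slide":[0,0,0],"yaw":0},{"hand":1,"slide":[0,0,0],"yaw":0},{"hand":1,"slide":[0,0,0],"yaw":0}]'
python3 - <<'E'
from h import *
a=cv2.resize(capture("top")[160:245,215:295],None,fx=5,fy=5,interpolation=cv2.INTER_CUBIC)
b=cv2.resize(capture("side")[150:235,215:295],None,fx=5,fy=5,interpolation=cv2.INTER_CUBIC)
cv2.imwrite("pics/c8.png",np.hstack([a,b]))
E
```

```text
time_s: 20.3
tcp_pos: [0.501, 0.2015, 0.1304]
ee_rot: [[0.179, -0.984, -0.002], [-0.984, -0.179, -0.002], [0.001, 0.002, -1.0]]
wrist_force: [-0.5, -0.2, 0.7]
gripper_width: 0.693
time_s: 20.8
tcp_pos: [0.5025, 0.2012, 0.1209]
ee_rot: [[0.178, -0.984, 0.001], [-0.984, -0.178, 0.0], [-0.0, -0.001, -1.0]]
wrist_force: [-2.4, -1.2, 8.5]
gripper_width: 0.691
time_s: 21.8
tcp_pos: [0.4998, 0.2143, 0.1209]
ee_rot: [[0.174, -0.985, 0.001], [-0.985, -0.174, 0.0], [-0.0, -0.001, -1.0]]
wrist_force: [-3.7, -0.8, 9.0]
gripper_width: 0.687
time_s: 23.05
tcp_pos: [0.5447, -0.2179, 0.2099]
ee_rot: [[0.173, -0.985, 0.001], [-0.985, -0.173, -0.0], [0.0, -0.001, -1.0]]
wrist_force: [1.6, -0.6, 0.2]
gripper_width: 0.089
time_s: 23.42
tcp_pos: [0.5445, -0.2142, 0.2096]
ee_rot: [[0.176, -0.984, 0.0], [-0.984, -0.176, 0.0], [-0.0, -0.0, -1.0]]
wrist_force: [0.6, 0.4, 0.1]
gripper_width: 0.003
```

View pics/c8.png

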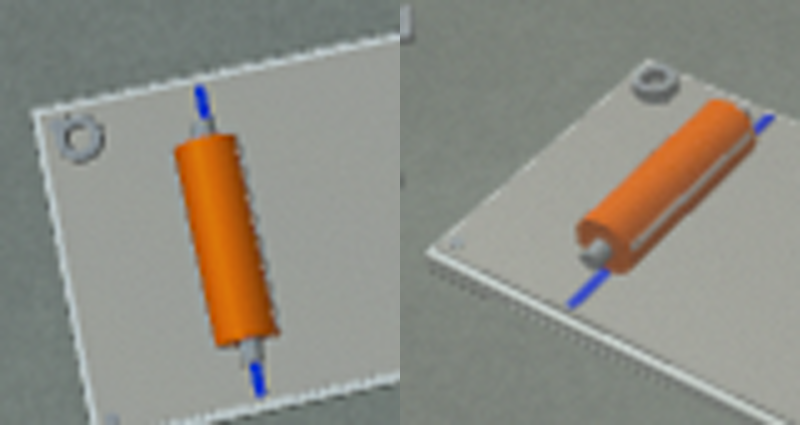

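Run:
```python
from h import *
f=lambda p:(215+(p[0]+.5)/5-.5,160+(p[1]+.5)/5-.5)
s=lambda p:(215+(p[0]-400+.5)/5-.5,150+(p[1]+.5)/5-.5)
L,a,_=axis("top",f((200,87)),f((261,396)),.0155)
u=np.array([np.cos(a),np.sin(a)]);n=np.array([-u[1],u[0]])
def rel(p):d=(p-L)[:2];return (d@u*1e3).round(1),(d@n*1e3).round(1)
for k,p in [("tipA",(203,118)),("tipB",(253,362)),("TL",(176,150)),("TR",(236,136)),("BL",(217,347)),("BR",(279,334))]: print(k,rel(px("top",f(p),.033)))
print("side tip",rel(px("side",s((590,256)),.033)))
print("fine top-view button",px("top",(427,182),.072),"cmd shift from tcp",100*(px("top",(427,182),.072)-sense()["tcp_pos"]))
```

```text
tipA (np.float64(65.8), np.float64(-0.1))
tipB (np.float64(-69.3), np.float64(-1.1))
TL (np.float64(51.6), np.float64(17.4))
TR (np.float64(52.4), np.float64(-15.7))
BL (np.float64(-57.4), np.float64(16.1))
BR (np.float64(-57.6), np.float64(-17.5))
side tip (np.float64(-65.2), np.float64(2.3))
fine top-view button [ 0.55252072 -0.23298683  0.072     ] cmd shift from tcp [  0.78627082  -1.88183309 -13.76215395]
```

On all the measurements the roller is centred: across within about ±2 mm, lengthwise within 2 mm, yaw about 0.01 rad, with the line showing past both ends. Next is the green button, with the fingers shut.

```bash
python3 -m inch '[{"hand":1,"slide":[0.65,-2.1,0],"yaw":0},{"hand":1,"slide":[0.65,-2.1,-3],"yaw":0},{"hand":1,"slide":[0.65,-2.1,-5.5],"yaw":0},{"hand":1,"slide":[0.65,-2.1,-6.5],"yaw":0},{"hand":1,"slide":[0.65,-2.1,-6.5],"yaw":0},{"hand":1,"slide":[0.65,-2.1,-6.5],"yaw":0}]'
python3 - <<'E'
from h import *
a=cv2.resize(capture("top")[140:220,390:490],None,fx=4,fy=4,interpolation=cv2.INTER_CUBIC)
b=cv2.resize(capture("side")[230:310,390:490],None,fx=4,fy=4,interpolation=cv2.INTER_CUBIC)
cv2.imwrite("pics/c9.png",np.hstack([a,b]))
E
```

```text
time_s: 24.28
tcp_pos: [0.5518, -0.2366, 0.1454]
ee_rot: [[0.174, -0.985, 0.002], [-0.985, -0.174, -0.001], [0.001, -0.002, -1.0]]
wrist_force: [-0.9, 1.3, 0.0]
gripper_width: 0.007
```

View pics/c9.png

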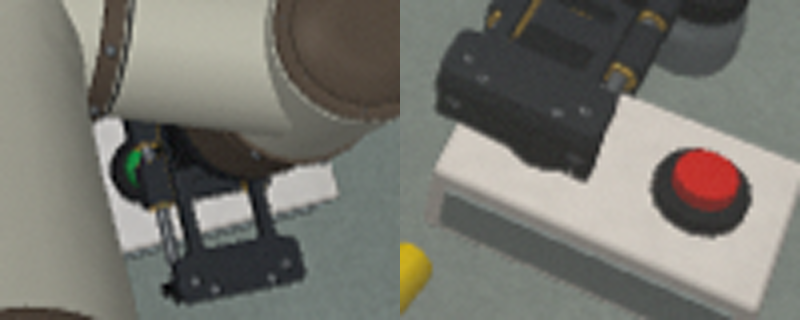

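The view shows the shut gripper over green, with red (705,180) clear of it. Pressing in steps.

```bash
python3 -m inch '[{"hand":1,"slide":[0,0.1,-0.4],"yaw":0},{"hand":1,"slide":[0,0.1,-0.7],"yaw":0},{"hand":1,"slide":[0,0.1,-0.7],"yaw":0},{"hand":1,"slide":[0,0.1,-0.7],"yaw":0}]'; python3 -m inch '[{"hand":1,"slide":[0,0,-0.3],"yaw":0},{"hand":1,"slide":[0,0,-0.5],"yaw":0},{"hand":1,"slide":[0,0,-0.5],"yaw":0},{"hand":1,"slide":[0,0,-0.5],"yaw":0}]'
```

```text
time_s: 24.88
tcp_pos: [0.5516, -0.2354, 0.1379]
ee_rot: [[0.174, -0.985, 0.002], [-0.985, -0.174, -0.001], [0.001, -0.002, -1.0]]
wrist_force: [0.8, -1.0, 3.9]
gripper_width: 0.003
time_s: 25.38
tcp_pos: [0.5517, -0.2355, 0.1359]
ee_rot: [[0.176, -0.984, 0.002], [-0.984, -0.176, -0.001], [0.002, -0.002, -1.0]]
wrist_force: [-4.1, 2.9, 18.9]
gripper_width: 0.006
```

The button bottomed out: tip at 66 mm, 19 N against a 5 N spring. Releasing and retreating.

```bash
python3 -m inch '[{"hand":1,"slide":[0,0,0.5],"yaw":0},{"hand":1,"slide":[0,0,1.5],"yaw":0},{"hand":1,"slide":[0,0,5],"yaw":0},{"hand":1,"slide":[0,0,10],"yaw":0},{"hand":1,"slide":[-3,-3,14],"yaw":0},{"hand":1,"slide":[-6,-8,16],"yaw":0},{"hand":1,"slide":[-9,-13,16],"yaw":0},{"hand":1,"slide":[-11,-17,16],"yaw":0},{"hand":1,"slide":[-11,-18,16],"yaw":0},{"hand":1,"slide":[-11,-18,16],"yaw":0}]'
python3 - <<'E'
from h import *
cv2.imwrite("pics/f1.png",np.hstack([cv2.resize(capture("top")[130:260,200:480],(520,241)),cv2.resize(capture("side")[130:300,200:500],(280,159)).copy() if 0 else cv2.resize(capture("side")[150:235,215:315],(280,241))]))
E
```

```text
time_s: 26.62
tcp_pos: [0.4407, -0.4153, 0.2912]
ee_rot: [[0.173, -0.985, -0.002], [-0.985, -0.173, 0.002], [-0.002, 0.002, -1.0]]
wrist_force: [1.1, 0.7, 0.0]
gripper_width: 0.004
```

View pics/f1.png

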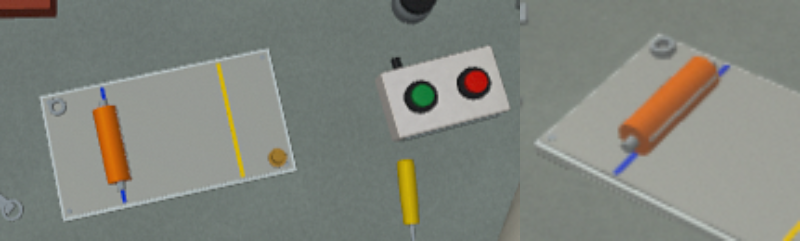

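The final picture shows the roller on the blue line (112,145) with blue showing past both ends, both buttons up, and everything else in place. I'm handing it in.

```bash
python3 -c "from station import *; print(finish_job())"
```

```text
the job is handed in; nothing more can be done
None
```

I rolled the small orange roller onto the blue line, then pressed and released the green button. The job was handed in at about 26.7 s of the 64 s allowed.

- **Roller:** it took seven light two-finger strokes across its top, at about 9–15 N. A small yaw correction during the strokes brought it parallel to the line. The turned stripe and the half-distance travel fit true rolling.
- **Roller position:** the last check put it 2 mm off centre lengthwise, with a yaw error of about 0.01 rad. Across the line, the top camera read about 0 mm and the side camera about +2 mm. That difference is roughly the calibration error, so the true offset is probably around 1 mm. Blue shows past both ends.
- **Green button:** I pressed it with the fingers shut until it stopped, with the fingertips at 66 mm height and 19 N against the 5 N spring. The last picture shows it back up.
- **Everything else:** I did not press the red button. In the last views, the bearing, bush and screwdriver look unmoved. The final pictures did not cover the whole scene, but I saw no unexpected contact forces. The arm ended clear of everything.

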